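# Snap the latching pull hook onto the parts tin's hitch pin

### The arm

A 7-joint arm with a two-finger parallel gripper is mounted at the origin on the work surface. World frame = base frame: x ahead of the robot, y to its left, z up, the work surface at z = 0. Lengths are in mm, angles in rad, forces in N, time in s.
With the tool pointing down it reaches from about 400 to 875 mm from the base axis. Payload 4.4 kg.
Tool frame: the origin (TCP) lies midway between the tips of the shut fingers; the grasp point (between the pads) lies 19 mm behind it (ctrl.grip_point_offset is the distance from the TCP to the grasp point, in mm); z points along the fingers, y is the line along which they close (so a half turn about z gives the same grasp; the last joint's range is limited). The gripper opens to 85 mm and grips with 20 to 120 N. Pads are 22 mm wide; open, the fingers measure 114 mm over their backs; the gripper's body (76 mm by 85 mm) begins 54 mm behind the grasp point. The pads swing forward as they close: fully open they stand 13 mm farther back than shut.
Start: joints at [-1.261, 0.628, 0.038, 1.517, -0.027, 0.996, -0.02], TCP at [238.538, 604.663, 231.313] pointing down, gripper open.
Joint ranges: [-3.06, 3.06], [-0.37, 2.12], [-1.25, 1.32], [0.18, 2.47], [-1.1, 4.24], [0.23, 1.98], [-2.94, 2.94]. Speed limits (rad/s): [2.57, 2.57, 3.14, 3.14, 3.14, 3.14, 3.14].

### API

Orientations are given as [roll, pitch, yaw] about the fixed x, y, z axes, in that order (R = Rz(yaw) Ry(pitch) Rx(roll)).
In Python, from cell import ctrl, viewer gives the robot as it stands (ctrl), with the cameras (viewer).
- The arm moves only by the tool nudge_tcp, called after "Request:" by a JSON object that holds its "op" and its "data". Schema: {"type":"object","properties":{"motion":{"type":"array","items":{"type":"array","prefixItems":[{"type":"array","items":{"type":"number"},"minItems":3,"maxItems":3},{"type":"array","items":{"type":"number"},"minItems":3,"maxItems":3},{"type":"number"}],"minItems":3,"maxItems":3},"minItems":1,"maxItems":12},"only":{"type":"string"},"quiet":{"type":"boolean"},"lines":{"type":"string"}},"required":["motion"],"additionalProperties":false}. motion is a list of rows, 1 to 12 of them, each written [[dx, dy, dz], [rx, ry, rz], opening]: dx, dy, dz in shares of the most that a row can go, 1 being 50 mm, then a rotation vector rx, ry, rz in a scale on which 1.0 is pi rad, then the finger opening in mm; each row shifts and turns the commanded pose from where the row before left it, along the tool's axes as they then stand; what a row does not reach is not made up. A row lasts 1/10 s, in which the tool goes at most 50 mm and 0.15 rad, less where a joint would pass 70% of its speed; a pose out of reach is approached as far as the arm can. The fingers move at their own pace and stop on an object; the grip force is fixed at half the most. Time passes only in rows, so rows that do not move let the fingers close. The tool returns the time, the measured TCP pose, the force, the opening and the grip force at its end. only (a regular expression) keeps the lines of the reply that match it, lines (a string "A,B") keeps lines A to B, and quiet returns only ok. Shift and turn numbers lie between -1 and 1, and a call with a number outside is refused. Input that does not fit is refused with a message, and nothing moves.
- ctrl.read_state(): the state, without advancing time (a new reading comes with each control period).
- viewer.get_image(name): name is "scene" or "side" or "wrist"; returns the picture (384x512x3 uint8, blue, green, red); there is no depth.
- viewer.calibration(name): a dict with "fx", "fy", "cx", "cy" (pixels), "rvec" (rotation vector, rad) and "tvec" (3), from world to camera coordinates, as OpenCV has them; the wrist camera has in their place "hand_eye" (4x4, takes a point from camera to tool coordinates, whose origin is the TCP and whose axes are the flange's). Camera axes: x right, y down, z forward; pixel columns grow to the right and rows downward; lengths in mm; the calibration is good to about 2 mm. The wrist camera is an equidistant fisheye: a pixel r from the principal point sees the ray r / f radians off the axis. A picture is of the moment at which its call begins: read the wrist's pose just before it. calibration takes no time and is no camera call.
- ctrl.finish_job(): hands the job in; it is judged then, once.
The state is a dict: "clock": time; "qpos": joint angles; "qd": joint speeds; "tau": joint torques, N m; "eef_pos": TCP position; "tool_rot": TCP orientation; "force": force on the tool from outside, world axes, zero at the start; "torque": the same for the moment, N m; "width": finger opening in mm; "gripper_force": force on a finger pad.
Only numpy, scipy, OpenCV 4.12 (cv2) and the standard library are available. Lean on these libraries where they do the work, as an engineer would, in place of code of your own. Each camera call takes 0.05 s, during which the arm holds its last target. There are 200 camera calls.

### The job

Pick up the red pull hook with the yellow sprung latch and push its mouth onto the brass pin on the front of the green parts tin until the latch snaps shut behind the pin. Leave the hook resting there, latched on the pin, let go of it, and leave the chrome hook, which has no latch, where it is.

Things in the scene. Friction and masses are not known exactly. Their poses are not given: they have to be found in the camera images.
- red_hook: Red pull hook lying flat, 0.16 kg. Origin: underside, mid grip; x points to the mouth, z up. Grip block x -25..25 mm, 24 wide (y), 28 high; the rest is 14 thick, 46 wide. Throat: slot y -13..13, closed end x=45, latch x=87. Lips: gap y -9..13 at x=92, flaring to y -22..26 at x=107 (front end). A pin's axis is past the latch at x below 60 mm; the 12 mm pin touches the closed end at x=51.
- latch (a joint): Yellow latch finger across the red hook's mouth, 25 mm long, 5 thick, hinged about the hook's z at x=87, y=13 mm of the hook. 0 rad: shut (also at the start); grows to 1.35 as the pin pushes it inward, into the throat. A light spring (under 3 N at its tip) shuts it once the pin is past; it cannot swing outward.
- hitch_pin (a point): Axis of the fixed upright brass pin, 20 mm above the shelf. Pin 12 mm diameter, bare at z 4..36, head 30 mm across at z 36..43 (wider than the throat). Stands on a 4 mm plate, 50 wide, reaching 30 mm in front. The point's x is level, from the pin to the green tin, whose wall is 70 mm behind: bring the hook along +x, level, underside 6..18 mm above the shelf; let go, its mouth rests on the plate.
- chrome_hook: Bystander: bare silver-grey hook of the same shape and size without a latch, lying flat on the shelf. Origin and axes as for the red hook.

How it is judged (in metres and radians):
At the end, for the whole second after the job is handed in: The brass pin stands in the red hook's throat (axis at x = 45 to 80 mm, within 12 mm of y = 0 in the hook's frame), the yellow latch is shut (under 0.15 rad), and the released hook rests: tilt under 0.2 rad, origin under 15 mm above the shelf, slower than 20 mm/s (x of hitch_pin in the frame of red_hook between 0.045 and 0.08 m and y of hitch_pin in the frame of red_hook between -0.012 and 0.012 m and value of joint latch below 0.15 rad and angle between red_hook's own z axis and vertical below 0.2 rad and height (world z) of red_hook below 0.015 m and linear speed of red_hook below 0.02 m/s); the robot touches nothing.
It fails at once if the chrome hook is moved by more than 30 mm (distance of chrome_hook from where it was at the start of the episode above 0.03 m).
It also fails if it takes over 40 s, if anything falls off the work surface, if the arm or the gripper's body presses on something with over 40 N, if the wrist force passes 120 N, or if a joint passes its speed limit or range.

## Working session

There is one attempt and no reset: what is moved stays moved. The work goes in short steps, Python scripts to look and compute and a tool call to move; the robot and the scene stay as the last step left them, time stands still between calls to the robot, and variables do not carry over. Pictures are saved under pics/ and viewed, at most 10 in all, crops included, and the job is handed in when it is done.

```bash
ls; mkdir -p pics; python3 - <<'E'
from cell import ctrl, viewer
import cv2
for n in("scene","side","wrist"):
    cv2.imwrite(f"pics/{n}0.png",viewer.get_image(n)); print(n,viewer.calibration(n))
s=ctrl.read_state();print(s)
import numpy as np
a=[cv2.imread(f"pics/{n}0.png") for n in("scene","side")]
E
```

```text
cell.py
pics
scene {'fx': 454.10393633265943, 'fy': 454.10393633265943, 'cx': 247.9321592504509, 'cy': 187.56974843833214, 'rvec': array([ 1.94508887,  1.26950511, -0.6371248 ]), 'tvec': array([-251.2836587 , -272.13024576, 1470.50584067])}
side {'fx': 435.9733582903057, 'fy': 435.9733582903057, 'cx': 253.23691784161494, 'cy': 190.9884239194721, 'rvec': array([ 2.14202304, -0.72140563,  0.36862474]), 'tvec': array([-422.84686818,  255.053878  ,  779.58105646])}
wrist {'fx': 297.3186396354542, 'fy': 297.3186396354542, 'cx': 258.3566653238462, 'cy': 186.16448508473084, 'hand_eye': array([[ 2.53302382e-04, -9.45975186e-01, -3.24238929e-01,
         8.39579089e+01],
       [ 9.99999854e-01,  8.49172600e-05,  5.33473031e-04,
         3.68866071e-02],
       [-4.77118769e-04, -3.24239017e-01,  9.45975070e-01,
        -1.42234179e+02],
       [ 0.00000000e+00,  0.00000000e+00,  0.00000000e+00,
         1.00000000e+00]])}
{'clock': 0.15, 'qpos': array([-1.2608187 ,  0.62912435,  0.03844293,  1.51814555, -0.02698974,
        0.99634187, -0.02002428]), 'qd': array([ 0.00125412, -0.00319417, -0.00051164, -0.00416387,  0.00050038,
       -0.00074752,  0.00013673]), 'tau': array([ 1.76743135e-03, -5.63798940e+01,  1.22778140e+00, -1.93652916e+01,
        1.11448561e-02,  7.39911105e-03, -4.77571582e-07]), 'eef_pos': array([238.33620908, 604.1978369 , 230.60398172]), 'tool_rot': array([-3.14009126e+00,  1.29355770e-05,  2.76580061e+00]), 'force': array([-0.73114862,  0.27966996,  0.24029482]), 'torque': array([-0.00532881,  0.04304941,  0.02503084]), 'gripper_force': 0.0, 'width': 85.19014805552027}
```

View pics/scene0.png

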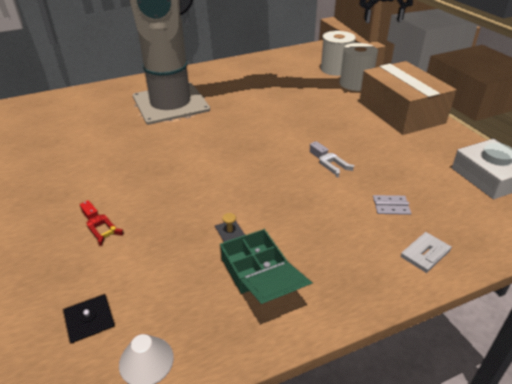

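View pics/side0.png

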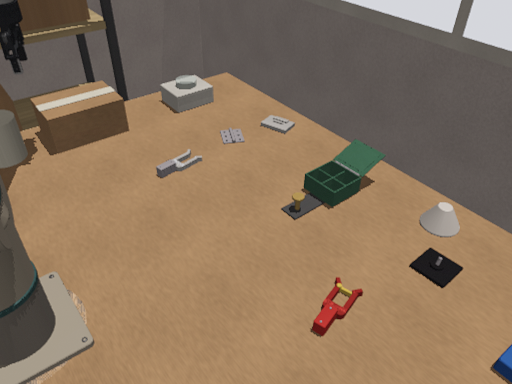

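View pics/wrist0.png

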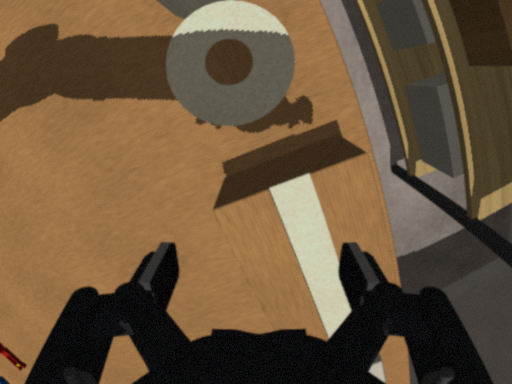

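The scene view shows the red hook at about (100,222), the brass pin at (229,220) in front of the green tin (262,263), and the chrome hook at (330,158). In the side view the red hook is at (337,305), the pin at (298,202) and the chrome hook at (180,163). The wrist view shows only the box and rolls, with red at its lower-left edge.

```bash
cat > h.py <<'E'
import numpy as np, cv2
from scipy.spatial.transform import Rotation as R
from cell import ctrl, viewer
def ray(name,px,state=None):
    c=viewer.calibration(name); u=np.array([(px[0]-c['cx'])/c['fx'],(px[1]-c['cy'])/c['fy']])
    if name=='wrist':
        T=c['hand_eye']; r=np.hypot(*u); d=np.r_[u/r*np.sin(r),np.cos(r)] if r>0 else np.array([0,0,1.])
        Rt=R.from_euler('xyz',state['tool_rot']).as_matrix()
        return Rt@T[:3,3]+state['eef_pos'], Rt@T[:3,:3]@d
    M=cv2.Rodrigues(c['rvec'])[0]; d=np.r_[u,1]
    return -M.T@c['tvec'], M.T@(d/np.linalg.norm(d))
def plane(r,z): o,d=r; return o+d*(z-o[2])/d[2]
def tri(rs):
    A=sum(np.eye(3)-np.outer(d,d) for o,d in rs); b=sum((np.eye(3)-np.outer(d,d))@o for o,d in rs)
    p=np.linalg.solve(A,b); return p,[round(float(np.linalg.norm(np.cross(p-o,d))),1) for o,d in rs]
RED=((0,9),(172,180)); YEL=((22,34),); BRASS=((17,27),); GREEN=((60,90),)
def mask(im,hs,smin=120,vmin=60):
    H=cv2.cvtColor(im,cv2.COLOR_BGR2HSV); m=0
    for a,b in hs: m=m|cv2.inRange(H,(a,smin,vmin),(b,255,255))
    return m
def blobs(m,amin=10):
    n,l,s,c=cv2.connectedComponentsWithStats(m)
    return [(s[i].tolist(),c[i].round(1).tolist()) for i in range(1,n) if s[i][4]>=amin]
E
python3 - <<'E'
from h import *
for n in("scene","side"):
    im=cv2.imread(f"pics/{n}0.png")
    print(n,"red",blobs(mask(im,RED,190,90)));print("yel",blobs(mask(im,((18,34),),190,120)));print("green",blobs(mask(im,GREEN,100,20),200))
    for p in([(98,220),(90,210),(229,218)] if n=="scene" else [(337,305),(328,316),(298,199)]): print(p,im[p[1],p[0]],plane(ray(n,p),14).round())
print(tri([ray("scene",(229,218)),ray("side",(298,199))]))
print(tri([ray("scene",(90,210)),ray("side",(328,316))]))
E
```

```text
scene red [([81, 201, 32, 42, 414], [94.1, 218.9]), ([114, 229, 8, 5, 28], [117.4, 231.1])]
yel []
green [([222, 232, 88, 70, 3015], [260.2, 267.6])]
(98, 220) [ 36  39 177] [ 491. -302.   14.]
(90, 210) [ 79  77 189] [ 449. -313.   14.]
(229, 218) [ 78 153 197] [606. -32.  14.]
side red [([336, 278, 4, 6, 15], [337.3, 279.9]), ([326, 286, 13, 15, 65], [332.7, 293.1]), ([344, 290, 18, 22, 102], [351.9, 299.1]), ([316, 303, 18, 16, 58], [324.9, 308.8]), ([313, 309, 33, 26, 193], [325.7, 323.4])]
yel []
green [([304, 161, 56, 30, 215], [327.7, 172.8])]
(337, 305) [ 41  46 161] [ 495. -309.   14.]
(328, 316) [ 49  54 188] [ 464. -316.   14.]
(298, 199) [ 82 143 171] [649. -29.  14.]
(array([631.37219654, -43.20849046,  35.24828766]), [3.5, 3.5])
(array([ 459.19052354, -315.73166273,   20.81864657]), [3.0, 3.0])
```

Units first: shifts go in shares of 50 mm and turns go in shares of pi rad. So -37.3 mm is -0.746, -29.6 mm is -0.592.

Request:
{"op": "nudge_tcp", "data": {"motion": [[[-0.746,-0.592,0],[0,0,0],85],[[-0.746,-0.592,0],[0,0,0],85],[[-0.746,-0.592,0],[0,0,0],85],[[-0.746,-0.592,0],[0,0,0],85],[[-0.746,-0.592,0],[0,0,0],85],[[-0.746,-0.592,0],[0,0,0],85],[[-0.746,-0.592,0],[0,0,0],85],[[-0.746,-0.592,0],[0,0,0],85],[[-0.746,-0.592,0],[0,0,0],85],[[-0.746,-0.592,0],[0,0,0],85],[[-0.746,-0.592,0],[0,0,0],85]]}}

```text
clock: 1.25
eef_pos: [501.3, 149.4, 231.3]
tool_rot: [3.142, -0.0, 2.766]
force: [0.4, 1.2, -0.2]
width: 84.8
gripper_force: 0.0
```

Request:
{"op": "nudge_tcp", "data": {"motion": [[[-0.234,-0.918,0],[0,0,0],85],[[-0.234,-0.918,0],[0,0,0],85],[[-0.234,-0.918,0],[0,0,0],85],[[-0.234,-0.918,0],[0,0,0],85],[[-0.234,-0.918,0],[0,0,0],85],[[-0.234,-0.918,0],[0,0,0],85],[[-0.234,-0.918,0],[0,0,0],85],[[-0.234,-0.918,0],[0,0,0],85],[[-0.234,-0.918,0],[0,0,0],85],[[-0.234,-0.918,0],[0,0,0],85]]}}

```text
clock: 2.25
eef_pos: [440.4, -320.5, 231.2]
tool_rot: [3.141, -0.0, 2.766]
force: [0.9, -0.1, -0.2]
width: 84.9
gripper_force: 0.0
```

Request:
{"op": "nudge_tcp", "data": {"motion": [[[0,0,0],[0,0,0.0471],85],[[0,0,0],[0,0,0.0471],85],[[0,0,0],[0,0,0.0471],85],[[0,0,0],[0,0,0.0471],85],[[0,0,0],[0,0,0.0471],85],[[0,0,0],[0,0,0.0471],85],[[0,0,0],[0,0,0.0471],85],[[0,0,0],[0,0,0.0471],85]]}}

```text
clock: 3.05
eef_pos: [441.0, -318.5, 231.1]
tool_rot: [-3.141, -0.0, 1.576]
force: [-0.2, 0.3, -0.1]
width: 84.8
gripper_force: 0.0
```

Request:
{"op": "nudge_tcp", "data": {"motion": [[[0,0,0],[0,0,0.0471],85],[[0,0,0],[0,0,0.0471],85],[[0,0,0],[0,0,0.0471],85],[[0,0,0],[0,0,0.0471],85],[[0,0,0],[0,0,0.0471],85],[[0,0,0],[0,0,0.0471],85],[[0,0,0],[0,0,0.0471],85],[[0,0,0],[0,0,0.0471],85],[[0,0,0],[0,0,0],85]]}}

```text
clock: 3.95
eef_pos: [441.0, -318.4, 230.9]
tool_rot: [-3.141, 0.001, 0.398]
force: [-0.1, -0.3, 0.4]
width: 84.7
gripper_force: 0.0
```

```bash
python3 - <<'E'
from h import *
import pickle
s=ctrl.read_state(); im=viewer.get_image("wrist"); cv2.imwrite("pics/w1.png",im); pickle.dump(s,open("w1.pkl","wb")); print(s['qpos'].round(2))
E
```

```text
[ 0.07  0.59  0.79  1.83 -0.51  0.94 -0.08]
```

View pics/w1.png

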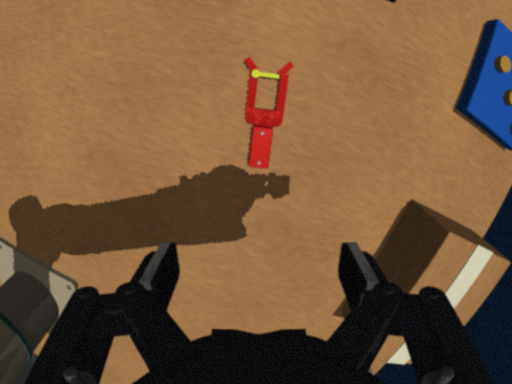

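The wrist view shows the red hook upright and almost aligned with the tool: grip block at (260,147), throat at (265,94), yellow latch hinged at the left (255–280,75).

```bash
cat >> h.py <<'E'
def hook(im,s,z=14,zg=28):
    m=mask(im,RED,150,90); m=cv2.morphologyEx(m,cv2.MORPH_CLOSE,np.ones((3,3)))
    # world points of hook pixels on plane z; PCA axis
    n,l,st,c=cv2.connectedComponentsWithStats(m); i=1+np.argmax(st[1:,4])
    y,x=np.nonzero(l==i)
    P=np.array([plane(ray('wrist',p,s),z)[:2] for p in zip(x,y)])
    return m,l==i,np.c_[x,y],P
E
python3 - <<'E'
from h import *
import pickle
s=pickle.load(open("w1.pkl","rb")); im=cv2.imread("pics/w1.png")
m,l,px,P=hook(im,s)
g=px[:,1]>131; G=np.array([plane(ray('wrist',p,s),28)[:2] for p in px[g]])
r=cv2.minAreaRect(G.astype(np.float32)); print("grip",r)
cs,h=cv2.findContours(l.astype(np.uint8),cv2.RETR_CCOMP,cv2.CHAIN_APPROX_NONE)
for c,hh in zip(cs,h[0]):
    Q=np.array([plane(ray('wrist',p[0],s),14)[:2] for p in c],np.float32)
    print(hh[3],len(c),cv2.minAreaRect(Q), cv2.boundingRect(c))
print(blobs(mask(im,((22,34),),150,120)))
# row-wise midline in stem/hook arms
for v in range(55,170,6):
    u=px[px[:,1]==v,0]
    if len(u): print(v,u.min(),u.max(),[plane(ray('wrist',(q,v),s),14)[:2].round(1).tolist() for q in (u.min(),u.max())])
E
```

```text
Traceback (most recent call last):
  File "h.py", line 5, in ray
    c=viewer.calibration(name); u=np.array([(px[0]-c['cx'])/c['fx'],(px[1]-c['cy'])/c['fy']])
ValueError: time passes only in moves, steps and waits
```

```bash
sed -i 's/^def ray/CAL={n:viewer.calibration(n) for n in ("scene","side","wrist")}\ndef ray/; s/c=viewer.calibration(name);/c=CAL[name];/' h.py
cat > m1.py <<'E'
from h import *
import pickle,sys
tag,vg=sys.argv[1],int(sys.argv[2])
s=pickle.load(open(tag+".pkl","rb")); im=cv2.imread(f"pics/{tag}.png")
m,l,px,P=hook(im,s)
g=px[:,1]>vg; G=np.array([plane(ray('wrist',p,s),28)[:2] for p in px[g]])
r=cv2.minAreaRect(G.astype(np.float32)); print("grip",r)
cs,h=cv2.findContours(l.astype(np.uint8),cv2.RETR_CCOMP,cv2.CHAIN_APPROX_NONE)
for c,hh in zip(cs,h[0]):
    if len(c)<20: continue
    Q=np.array([plane(ray('wrist',p[0],s),14)[:2] for p in c],np.float32)
    print(hh[3],len(c),cv2.minAreaRect(Q), cv2.boundingRect(c))
print(blobs(mask(im,((22,34),),150,120)))
M=[]
for v in range(px[:,1].min(),px[:,1].max()+1,4):
    u=px[px[:,1]==v,0]
    a,b=[plane(ray('wrist',(q,v),s),28 if v>vg else 14)[:2] for q in (u.min()-.5,u.max()+.5)]
    print(v,u.min(),u.max(),((a+b)/2).round(1),np.linalg.norm(a-b).round(1))
E
python3 m1.py w1 131
```

```text
grip ((451.4283447265625, -315.1883239746094), (44.917205810546875, 24.776479721069336), 16.381288528442383)
-1 374 ((490.64862060546875, -302.01519775390625), (135.190673828125, 58.422298431396484), 15.994522094726562) (244, 56, 50, 113)
[([252, 69, 28, 10, 165], [264.5, 74.3])]
56 249 249 [ 549.1 -260.5] 1.2
60 244 252 [ 544.1 -261.3] 10.6
64 246 292 [ 549.5 -286. ] 55.5
68 249 291 [ 545.5 -288.9] 50.8
72 250 287 [ 540.2 -289.2] 44.9
76 249 288 [ 535.8 -291.1] 47.4
80 249 287 [ 531.1 -292.4] 46.2
84 248 287 [ 526.4 -293.8] 47.5
88 248 287 [ 522.  -295.7] 47.5
92 247 286 [ 517.  -296.5] 47.6
96 247 285 [ 512.3 -297.8] 46.5
100 247 285 [ 507.9 -299.7] 46.6
104 246 284 [ 502.9 -300.5] 46.6
108 245 284 [ 498.2 -301.8] 47.9
112 245 283 [ 493.5 -303.2] 46.8
116 245 282 [ 488.8 -304.5] 45.7
120 246 282 [ 484.5 -307. ] 44.6
124 251 280 [ 480.7 -310.6] 36.3
128 252 272 [ 474.5 -308.6] 25.4
132 252 272 [ 471.8 -309.6] 24.5
136 251 271 [ 467.  -310.3] 24.6
140 251 271 [ 462.6 -312.2] 24.7
144 250 270 [ 457.7 -313. ] 24.7
148 250 270 [ 453.2 -314.9] 24.8
152 249 269 [ 448.3 -315.7] 24.9
156 249 269 [ 443.8 -317.5] 25.0
160 248 268 [ 438.8 -318.4] 25.1
164 248 268 [ 434.3 -320.3] 25.2
168 261 266 [ 432.2 -328.3] 7.2
```

Converted, 32 mm is 0.64, -26 mm is -0.52.

```bash
cat > snap.py <<'E'
from h import *
import pickle,sys
s=ctrl.read_state(); im=viewer.get_image("wrist"); cv2.imwrite(f"pics/{sys.argv[1]}.png",im); pickle.dump(s,open(sys.argv[1]+".pkl","wb"))
E
```

Request:
{"op": "nudge_tcp", "data": {"motion": [[[0.64,-0.52,0],[0,0,0],85],[[0.64,-0.52,0],[0,0,0],85],[[0.64,-0.52,0],[0,0,0],85],[[0.64,-0.52,0],[0,0,0],85],[[0.64,-0.52,0],[0,0,0],85],[[0.64,-0.52,0],[0,0,0],85],[[0,0,0],[0,0,0],85],[[0,0,0],[0,0,0],85]]}}

```text
clock: 4.8
eef_pos: [557.8, -99.4, 230.9]
tool_rot: [-3.141, 0.001, 0.403]
force: [0.6, -1.1, 0.5]
width: 85.2
gripper_force: 0.0
```

```bash
python3 snap.py w2
```

Request:
{"op": "nudge_tcp", "data": {"motion": [[[0.4,-0.7,0],[0,0,0],85],[[0.4,-0.7,0],[0,0,0],85],[[0.4,-0.7,0],[0,0,0],85],[[0,0,0],[0,0,0],85],[[0,0,0],[0,0,0],85]]}}

```text
clock: 5.35
eef_pos: [572.0, 18.8, 231.3]
tool_rot: [3.141, 0.0, 0.399]
force: [-0.3, -1.7, 0.0]
width: 85.0
gripper_force: 0.0
```

```bash
python3 snap.py w3
python3 -c "
import cv2
a=cv2.imread('pics/w2.png');b=cv2.imread('pics/w3.png');cv2.imwrite('pics/w23.png',cv2.hconcat([a[:300,56:456],b[:300,56:456]]))"
```

```text
(no output)
```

View pics/w23.png

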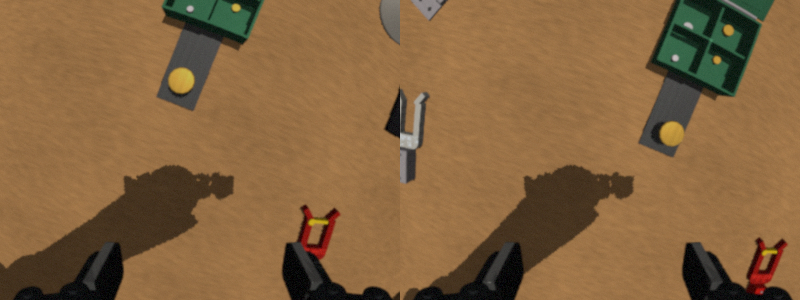

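Left (w2): pin head at (237,81), with the dark plate running up and right to the green tin. Right (w3): pin head at (328,133). The hook's mouth is at the lower right of both, and the chrome hook is at the left edge of w3.

```bash
python3 - <<'E'
from h import *
import pickle
rs=[];ry=[]
s=pickle.load(open("w1.pkl","rb")); im=cv2.imread("pics/w1.png")
b=max(blobs(mask(im,((22,34),),150,120)),key=lambda b:b[0][4]);ry.append(ray('wrist',b[1],s)); print(b)
for t,p in(("w2",(237,81)),("w3",(328,133))):
    s=pickle.load(open(t+".pkl","rb")); im=cv2.imread(f"pics/{t}.png")
    m=mask(im,((15,30),),185,150)
    bl=[b for b in blobs(m,30) if np.hypot(b[1][0]-p[0],b[1][1]-p[1])<15]; print(t,bl)
    c=bl[0][1]; rs.append(ray('wrist',c,s)); print("z43",plane(rs[-1],43).round(1))
    yl=[b for b in blobs(mask(im,((22,34),),150,120),15) if b[1][1]>200]; print(yl); 
    if yl: ry.append(ray('wrist',yl[0][1],s))
    H=cv2.cvtColor(im,cv2.COLOR_BGR2HSV); g=cv2.inRange(H,(0,0,20),(180,90,110))
    roi=np.zeros_like(g); cv2.circle(roi,p,80,255,-1); g&=roi; g[:,:]=cv2.morphologyEx(g,cv2.MORPH_OPEN,np.ones((5,5)))
    n,l,st,_=cv2.connectedComponentsWithStats(g)
    i=l[p[1]-30 if t=="w2" else p[1]-35, p[0]+15]; print(i,st[i])
    if i:
        y,x=np.nonzero(l==i); Q=np.array([plane(ray('wrist',q,s),4)[:2] for q in zip(x,y)],np.float32); r=cv2.minAreaRect(Q);print(r,cv2.boxPoints(r).round(1).tolist())
        rowsel=[]
    g2=mask(im,GREEN,90,30); n,l,st,_=cv2.connectedComponentsWithStats(g2); i=1+np.argmax(st[1:,4])
    y,x=np.nonzero(l==i); 
print("pin",tri(rs)); print("latch",tri(ry))
print("latch12",tri(ry[:2]))
E
```

```text
([252, 69, 28, 10, 165], [264.5, 74.3])
w2 []Traceback (most recent call last):
  File "<stdin>", line 10, in <module>
IndexError: list index out of range
```

```bash
cat > m2.py <<'E'
from h import *
import pickle
rs=[];ry=[]
s=pickle.load(open("w1.pkl","rb")); im=cv2.imread("pics/w1.png")
b=max(blobs(mask(im,((22,34),),150,120)),key=lambda b:b[0][4]);ry.append(ray('wrist',b[1],s))
for t,p in(("w2",(237,81)),("w3",(328,133))):
    s=pickle.load(open(t+".pkl","rb")); im=cv2.imread(f"pics/{t}.png"); H=cv2.cvtColor(im,cv2.COLOR_BGR2HSV)
    m=cv2.inRange(H,(15,120,110),(30,255,255))
    roi=np.zeros_like(m); cv2.circle(roi,p,22,255,-1)
    print(t,H[p[1],p[0]],H[p[1]-30,p[0]+12])
    cs=cv2.findContours(m&roi,cv2.RETR_EXTERNAL,cv2.CHAIN_APPROX_NONE)[0]
    c=max(cs,key=cv2.contourArea); e,r=cv2.minEnclosingCircle(c); print(e,r,cv2.boundingRect(c))
    rs.append(ray('wrist',e,s)); print("z43",plane(rs[-1],43).round(1))
    yl=[b for b in blobs(mask(im,((22,34),),150,120),15) if b[1][1]>200]; print(yl)
    if yl: ry.append(ray('wrist',max(yl,key=lambda b:b[0][4])[1],s))
    g=cv2.inRange(H,(0,0,20),(180,90,110)); cv2.circle(roi,p,90,255,-1); g&=roi; g=cv2.morphologyEx(g,cv2.MORPH_OPEN,np.ones((5,5)))
    n,l,st,_=cv2.connectedComponentsWithStats(g); i=l[p[1]-30,p[0]+12]; print(i,st[i])
    if i:
        y,x=np.nonzero(l==i); Q=np.array([plane(ray('wrist',q,s),4)[:2] for q in zip(x,y)],np.float32); r=cv2.minAreaRect(Q);print(r,cv2.boxPoints(r).round(1).tolist())
print("pin",tri(rs)); print("latch",tri(ry)); print("latch12",tri(ry[:2]))
E
python3 m2.py
```

```text
w2 [ 21 168 200] [ 8 13 80]
(236.86190795898438, 79.9095230102539) 13.496785163879395 (224, 67, 27, 26)
z43 [633.6 -41.2  43. ]
[([365, 219, 19, 6, 84], [373.4, 221.4])]
1 [ 214   24   64   85 2576]
((653.9515380859375, -40.483421325683594), (100.87936401367188, 49.57167053222656), 1.8937177658081055) [[602.7000122070312, -17.399999618530273], [604.4000244140625, -66.9000015258789], [705.2000122070312, -63.599998474121094], [703.5, -14.0]]
w3 [ 20 174 192] [ 8 14 71]
(333.9842224121094, 135.44737243652344) 18.791200637817383 (316, 121, 35, 34)
z43 [634.5 -48.5  43. ]
[([418, 250, 15, 5, 56], [425.1, 251.6])]
1 [ 296   72   62   84 2402]
((653.9404907226562, -39.82720947265625), (100.50276184082031, 50.05229187011719), 1.5942788124084473) [[603.0, -16.200000762939453], [604.4000244140625, -66.19999694824219], [704.9000244140625, -63.400001525878906], [703.5, -13.399999618530273]]
pin (array([634.45600492, -42.71697359,  61.90344761]), [0.8, 0.8])
latch (array([ 536.00798839, -286.02892067,   12.27051318]), [0.3, 0.3, 0.4])
latch12 (array([ 535.82299511, -286.03477344,   11.69750284]), [0.1, 0.1])
```

Converted, 40 mm is 0.8, 35.7 mm is 0.714, 0.114 rad / 3.1416 = 0.0363.

Request:
{"op": "nudge_tcp", "data": {"motion": [[[0,0,0],[0,0,0.0363],85],[[-0.516,0.714,0],[0,0,0],85],[[-0.516,0.714,0],[0,0,0],85],[[-0.516,0.714,0],[0,0,0],85],[[-0.516,0.714,0],[0,0,0],85],[[-0.516,0.714,0],[0,0,0],85],[[-0.516,0.714,0],[0,0,0],85],[[-0.516,0.714,0],[0,0,0],85],[[-0.516,0.714,0],[0,0,0],85],[[0,0,0.8],[0,0,0],85],[[0,0,0.8],[0,0,0],85],[[0,0,0.8],[0,0,0],85]]}}

```text
clock: 6.6
eef_pos: [452.1, -315.3, 110.7]
tool_rot: [3.14, -0.0, 0.279]
force: [1.3, 0.2, 0.3]
width: 85.5
gripper_force: 0.0
```

Request:
{"op": "nudge_tcp", "data": {"motion": [[[0,0,0],[0,0,0],85],[[0,0,0],[0,0,0],85]]}}

```text
clock: 6.8
eef_pos: [452.7, -314.4, 112.0]
tool_rot: [3.141, 0.001, 0.281]
force: [0.6, -0.1, -0.0]
width: 84.9
gripper_force: 0.0
```

```bash
python3 snap.py w4; python3 - <<'E'
from h import *
import pickle
s=pickle.load(open("w4.pkl","rb")); im=cv2.imread("pics/w4.png")
m,l,px,P=hook(im,s)
for v in range(px[:,1].min(),px[:,1].max()+1,10):
    u=px[px[:,1]==v,0]; print(v,u.min(),u.max(),[plane(ray('wrist',((u.min()+u.max())/2,v),s),z)[:2].round(1).tolist() for z in(14,28)])
b=blobs(mask(im,((22,34),),150,120),30);print(b)
s1=pickle.load(open("w1.pkl","rb"))
print("latch",tri([ray('wrist',(264.5,74.3),s1),ray('wrist',max(b,key=lambda q:q[0][4])[1],s)]))
# pin height
r=[]
for t,p in(("w2",(237,81)),("w3",(328,133))):
    st=pickle.load(open(t+".pkl","rb")); H=cv2.cvtColor(cv2.imread(f"pics/{t}.png"),cv2.COLOR_BGR2HSV)
    k=cv2.inRange(H,(18,150,150),(30,255,255)); roi=np.zeros_like(k); cv2.circle(roi,p,17,255,-1)
    k=cv2.morphologyEx(k&roi,cv2.MORPH_OPEN,np.ones((7,7))); bb=max(blobs(k),key=lambda q:q[0][4]); print(bb); r.append(ray('wrist',bb[1],st))
print(tri(r),plane(r[1],43))
E
```

```text
59 226 289 [[555.1, -283.8], [553.8, -284.3]]
69 223 291 [[547.2, -285.7], [546.3, -286.0]]
79 231 288 [[539.9, -289.9], [539.5, -289.9]]
89 231 289 [[532.3, -292.5], [532.3, -292.4]]
99 232 288 [[524.5, -294.7], [525.0, -294.5]]
109 232 288 [[516.7, -297.0], [517.7, -296.6]]
119 232 288 [[508.9, -299.3], [510.3, -298.8]]
129 232 288 [[501.0, -301.5], [502.9, -300.9]]
139 232 288 [[493.1, -303.8], [495.4, -303.1]]
149 233 287 [[485.0, -306.2], [487.8, -305.3]]
159 246 273 [[476.8, -308.1], [480.0, -307.1]]
169 245 274 [[468.5, -310.5], [472.2, -309.4]]
179 245 274 [[460.0, -313.0], [464.3, -311.7]]
189 245 274 [[451.4, -315.5], [456.1, -314.1]]
199 260 274 [[444.3, -324.3], [449.5, -322.4]]
[([234, 77, 42, 12, 362], [253.0, 82.6])]
latch (array([ 535.61630455, -285.8815537 ,   15.02104673]), [0.2, 0.2])
([225, 68, 25, 24, 491], [237.1, 79.7])
([317, 122, 23, 23, 440], [327.9, 133.1])
(array([633.83556222, -41.24095045,  41.39952901]), [0.0, 0.0]) [633.88395417 -40.7916332   43.        ]
```

View pics/w4.png

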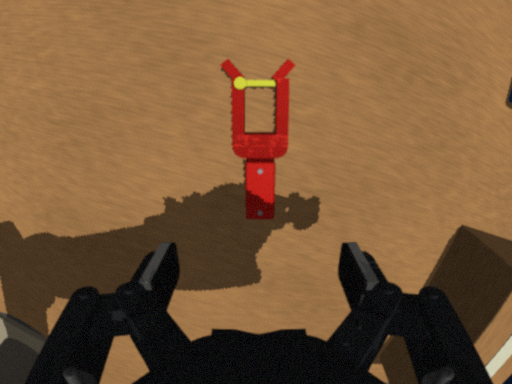

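Wrist view: the hook lies on the tool's midline (u≈260), with its grip block at rows 158–218 and the yellow latch at (253,83). Nothing stands between the fingers and the block, so I descend and grip.

Converted, 28 mm is 0.56, 2.7 mm is 0.054.

Request:
{"op": "nudge_tcp", "data": {"motion": [[[0.054,0.016,0.54],[0,0,0],85],[[0,0,0.54],[0,0,0],85],[[0,0,0.54],[0,0,0],85],[[0,0,0.56],[0,0,0],85],[[0,0,0],[0,0,0],85]]}}

```text
clock: 7.35
eef_pos: [456.6, -312.4, 1.9]
tool_rot: [-3.14, 0.001, 0.284]
force: [-0.8, 0.9, 0.7]
width: 85.2
gripper_force: 0.0
```

Request:
{"op": "nudge_tcp", "data": {"motion": [[[0,0,0],[0,0,0],40],[[0,0,0],[0,0,0],15],[[0,0,0],[0,0,0],15],[[0,0,0],[0,0,0],15],[[0,0,0],[0,0,0],15],[[0,0,0],[0,0,0],15],[[0,0,0],[0,0,0],15]]}}

```text
clock: 8.05
eef_pos: [457.8, -313.3, 3.6]
tool_rot: [3.14, -0.002, 0.284]
force: [-0.3, -0.1, 7.6]
width: 23.0
gripper_force: 60.3
```

Converted, -20 mm is -0.4, -10 mm is -0.2, 0.127 rad / 3.1416 = 0.0404.

Request:
{"op": "nudge_tcp", "data": {"motion": [[[0,0,-0.2],[0,0,0],10],[[0,0,-0.4],[0,0,0],10],[[0,0,-0.4],[0,0,0.0404],10],[[0,0,0],[0,0,0.0401],10],[[0,0,0],[0,0,0],10],[[0,0,0],[0,0,0],10]]}}

```text
clock: 8.65
eef_pos: [456.7, -311.9, 52.3]
tool_rot: [-3.141, 0.001, 0.034]
force: [0.0, -0.2, -2.6]
width: 23.2
gripper_force: 59.0
```

```bash
python3 snap.py w5
cat > inhand.py <<'E'
from h import *
import pickle,sys
t=sys.argv[1]; s=pickle.load(open(t+".pkl","rb")); im=cv2.imread(f"pics/{t}.png"); m,l,px,P=hook(im,s)
zt=float(sys.argv[2])  # hook top height 14 above underside
Rt=R.from_euler('xyz',s['tool_rot']).as_matrix()
def tool(p,z): return (Rt.T@(plane(ray('wrist',p,s),z)-s['eef_pos']))[:2].round(1)
for v in range(px[:,1].min(),px[:,1].max()+1,8):
    u=px[px[:,1]==v,0]; a,b=tool((u.min()-.5,v),zt),tool((u.max()+.5,v),zt); print(v,u.min(),u.max(),((a+b)/2).round(1),(b-a)[1].round(1))
b=max(blobs(mask(im,((22,34),),150,120),30),key=lambda q:q[0][4]); print(b,tool(b[1],zt-2)); print(s['eef_pos'],s['tool_rot'])
E
python3 inhand.py w5 65
```

```text
47 200 310 [102.   -1.7] 47.6
55 191 320 [98.6 -1.5] 56.0
63 193 319 [95.  -1.2] 54.7
71 200 312 [91.4 -1.3] 48.6
79 207 305 [87.6 -1.2] 42.5
87 208 312 [84.2  0.5] 45.3
95 208 311 [80.7  0.3] 45.0
103 208 311 [77.2  0.3] 45.2
111 208 311 [73.6  0.3] 45.4
119 208 310 [70.1  0.1] 45.1
127 209 310 [66.5  0.2] 44.9
135 209 310 [62.9  0.3] 45.2
143 209 309 [59.3  0.1] 45.0
151 210 309 [55.6  0.3] 44.8
159 210 309 [51.9  0.3] 45.2
167 210 308 [48.2  0.1] 45.0
175 210 307 [44.4 -0.2] 44.9
183 211 307 [40.5  0.1] 44.9
191 211 307 [36.6  0. ] 45.3
199 211 306 [32.6 -0.2] 45.3
207 213 304 [28.4 -0.2] 43.9
215 218 300 [24.3  0.1] 40.0
223 237 280 [20.1 -0.2] 21.3
231 235 282 [15.7 -0.2] 23.5
239 236 284 [11.2  0.6] 24.4
247 237 281 [6.6 0.1] 22.6
255 236 280 [ 1.8 -0.4] 23.0
263 237 279 [-3.2 -0.3] 22.3
271 238 278 [-8.3 -0.4] 21.6
279 238 278 [-13.7  -0.4] 22.0
287 238 278 [-19.2  -0.4] 22.4
295 238 277 [-25.   -0.7] 22.2
303 239 277 [-31.1  -0.4] 22.2
311 240 274 [-37.4  -1. ] 20.2
([212, 79, 76, 23, 1068], [245.8, 89.8]) [82.6 -5.7]
[ 456.73052887 -311.8531347    52.25159707] [-3.14098064e+00  7.06805572e-04  3.42092163e-02]
```

View pics/w5.png

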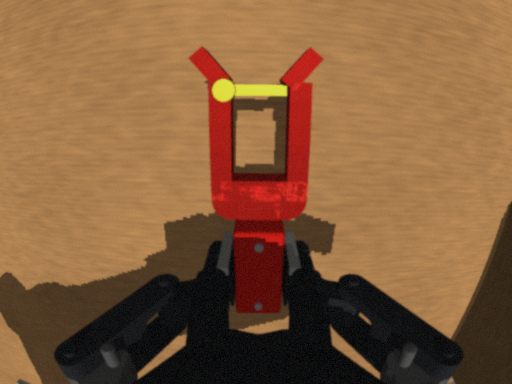

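The hook hangs straight in the fingers: midline at tool y≈0, latch shut at (246,90), and origin about 3 mm behind the TCP.

Converted, -43.9 mm is -0.878, 6.55 mm is 0.131.

Request:
{"op": "nudge_tcp", "data": {"motion": [[[0.131,-0.878,0],[0,0,0],10],[[0.131,-0.878,0],[0,0,0],10],[[0.131,-0.878,0],[0,0,0],10],[[0.131,-0.878,0],[0,0,0],10],[[0.131,-0.878,0],[0,0,0],10],[[0.131,-0.878,0],[0,0,0],10],[[0,0,0.4],[0,0,0],10],[[0,0,0.4],[0,0,0],10],[[0,0,0],[0,0,0],10],[[0,0,0],[0,0,0],10]]}}

```text
clock: 9.7
eef_pos: [487.7, -48.5, 12.3]
tool_rot: [-3.141, 0.001, 0.031]
force: [0.8, 0.8, -2.5]
width: 23.2
gripper_force: 59.3
```

```bash
python3 snap.py w6
python3 - <<'E'
from h import *
import pickle
s=pickle.load(open("w6.pkl","rb")); im=cv2.imread("pics/w6.png")
sd=viewer.get_image("side"); cv2.imwrite("pics/c6.png",cv2.hconcat([cv2.resize(im,(400,300)),cv2.resize(sd[130:280,190:390],(400,300))]))
print(s['eef_pos'],s['tool_rot'])
E
python3 inhand.py w6 25 | tail -2
```

```text
[487.70621947 -48.52053706  12.31138217] [-3.14132198e+00  9.75987283e-04  3.05336963e-02]
([212, 79, 76, 23, 1080], [246.4, 89.9]) [82.5 -5.4]
[487.70621947 -48.52053706  12.31138217] [-3.14132198e+00  9.75987283e-04  3.05336963e-02]
```

View pics/c6.png

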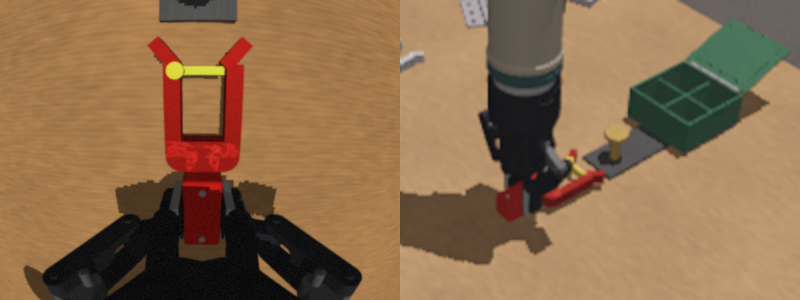

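The hook is level and lined up with the plate. The plate's centre is about 3 mm towards the hinge side (+y), so I shift 1 mm and push in.

Converted, 20 mm is 0.4, 8 mm is 0.16.

Request:
{"op": "nudge_tcp", "data": {"motion": [[[0.4,-0.02,0],[0,0,0],10],[[0.4,0,0],[0,0,0],10],[[0.16,0,0],[0,0,0],10],[[0.16,0,0],[0,0,0],10],[[0.16,0,0],[0,0,0],10],[[0,0,0],[0,0,0],10]]}}

```text
clock: 10.4
eef_pos: [550.7, -44.3, 11.9]
tool_rot: [-3.14, 0.003, 0.032]
force: [-3.6, 2.1, -0.6]
width: 22.9
gripper_force: 59.4
```

Request:
{"op": "nudge_tcp", "data": {"motion": [[[0.16,0,0],[0,0,0],10],[[0.16,0,0],[0,0,0],10],[[0.16,0,0],[0,0,0],10],[[0.08,0,0],[0,0,0],10],[[0,0,0],[0,0,0],10],[[0,0,0],[0,0,0],10]]}}

```text
clock: 11.0
eef_pos: [580.5, -45.0, 12.6]
tool_rot: [3.14, -0.001, 0.03]
force: [-0.4, 0.6, -1.9]
width: 23.0
gripper_force: 59.5
```

```bash
python3 snap.py w7;  python3 -c "
from h import *
im=cv2.imread('pics/w7.png');sd=viewer.get_image('side'); cv2.imwrite('pics/c7.png',cv2.hconcat([cv2.resize(im,(400,300)),cv2.resize(sd[130:280,190:390],(400,300))]))"
```

```text
(no output)
```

View pics/c7.png

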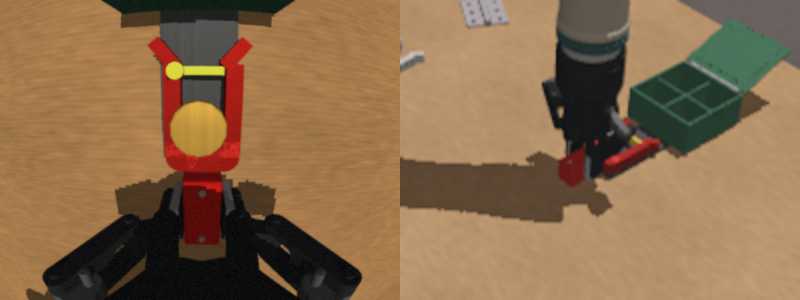

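The pin head (gold, (198,128) left half) sits in the throat and the yellow latch at (200,71) is straight across, so it has snapped shut. Next I lower onto the plate, release, and rise.

Converted, 3 mm is 0.06, 1 mm is 0.02.

Request:
{"op": "nudge_tcp", "data": {"motion": [[[0.02,0,0.06],[0,0,0],10],[[0,0,0.06],[0,0,0],10],[[0,0,0],[0,0,0],10],[[0,0,0],[0,0,0],28],[[0,0,0],[0,0,0],40],[[0,0,0],[0,0,0],85],[[0,0,0],[0,0,0],85],[[0,0,0],[0,0,0],85],[[0,0,0],[0,0,0],85]]}}

```text
clock: 12.0
eef_pos: [581.0, -44.1, 6.2]
tool_rot: [3.142, 0.0, 0.031]
force: [0.1, -1.0, -0.2]
width: 84.9
gripper_force: 0.0
```

Request:
{"op": "nudge_tcp", "data": {"motion": [[[0,0,-0.2],[0,0,0],85],[[0,0,-0.6],[0,0,0],85],[[0,0,-0.8],[0,0,0],85],[[0,0,-0.8],[0,0,0],85],[[-0.4,0,-0.6],[0,0,0],85],[[-0.4,0,0],[0,0,0],85],[[0,0,0],[0,0,0],85],[[0,0,0],[0,0,0],85]]}}

```text
clock: 12.8
eef_pos: [541.4, -45.0, 156.8]
tool_rot: [-3.141, -0.001, 0.031]
force: [0.8, -0.6, -0.3]
width: 84.8
gripper_force: 0.0
```

```bash
python3 snap.py w8;  python3 -c "
from h import *
im=cv2.imread('pics/w8.png');sd=viewer.get_image('side'); cv2.imwrite('pics/c8.png',cv2.hconcat([im[:300,106:406],cv2.resize(sd[130:280,190:390],(400,300))]))"
```

```text
(no output)
```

View pics/c8.png

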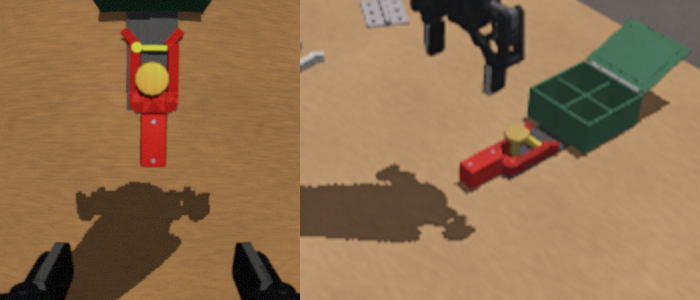

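The hook rests on the plate with the pin (152,79) in its throat and the latch (150,47) straight and shut; the gripper is clear, so I hand in.

```bash
python3 -c "
from cell import ctrl, viewer
print(ctrl.finish_job())"
```

```text
the job is handed in; nothing more can be done
None
```

The red hook is on the brass pin with its latch shut, released and lying on the plate; the chrome hook was not touched, and I handed in just after 12.8 s on the robot's clock (no verdict was returned).

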